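# Fit a sanding sleeve on the spindle sander

### The arm

A 6-joint arm with a two-finger parallel gripper is mounted at the origin on a cart in front of the work surface, level with it; the furniture and walls round the work are solid. World frame = base frame: x ahead of the robot, y to its left, z up, the work surface at z = 0. Lengths are in mm, angles in rad, forces in N, time in s.
With the tool pointing down it reaches from about 350 to 975 mm from the base axis. Payload 7.1 kg.
Tool frame: the origin (TCP) lies at the centre of the arm's flange, where the gripper is bolted on; the fingertips stand 182 mm ahead of it and the grasp point (between the pads) lies 163 mm ahead of it; z points along the fingers, y is the line along which they close (so a half turn about z gives the same grasp; the last joint's range is limited). The gripper opens to 88 mm and grips with 3 to 60 N. Pads are 20 mm wide; open, the fingers measure 115 mm over their backs; the gripper's body (75 mm by 178 mm) begins 61 mm behind the grasp point.
Start: joints at [1.267, 0.423, 1.63, -0, 1.089, -0.019], TCP at [175.572, 599.817, 404.675] pointing down, gripper open.
Joint ranges: [-3, 3], [-0.9, 2.11], [0.09, 2.58], [-1.31, 4.45], [0.11, 2.69], [-2.54, 2.54]. Speed limits (rad/s): [2.39, 2.39, 3.01, 3.14, 3.14, 3.14].

### API

Orientations are given as a rotation vector (axis times angle).
In Python, from workcell import readout, get_image, ctrl gives the robot as it stands.
- The arm moves only by the tool step_arm, never from a script. Its argument "targets" is a list that holds one entry, the list of rows, each a list of 7 numbers: the shift along the world's x, y, z as a fraction of full scale, then the turn, a rotation vector about the world's x, y, z as a fraction of full scale, then the opening, from 0 (shut) to 1 (fully open). In form: [[[dx, dy, dz, wx, wy, wz, claw], ...]]. A call has exactly 5 rows; each row shifts and turns the commanded pose from where the row before left it; what a row does not reach is not made up. Full scale, the value 1, is 0.05 m for a shift and 4 degrees for a turn. A row lasts 1/8 s, in which the tool goes at most 62.5 mm and 10.7 degrees, less where a joint would pass 70% of its speed; a pose out of reach is approached as far as the arm can. A call with a number of a shift or a turn outside -1 to 1 is refused whole. A call with a gripper value outside its range is refused whole. The fingers move at their own pace and stop on an object; the grip force is fixed at half the most. Time passes only in rows, so rows that do not move let the fingers close, or fill a call up. It gives the time, the measured TCP pose, the force, the opening and the grip force at its end, in the units of the state.
- readout.get_obs(): the state, without advancing time (a new reading comes with each control period).
- get_image(name): name is "side" or "top" or "wrist"; returns a dict with "pixels" (384x512x3 uint8, red, green, blue), "intrinsics" (3x3 intrinsics, pixels), "extrinsics" (4x4, takes a point from world to camera coordinates). Camera axes: x right, y down, z forward; pixel columns grow to the right and rows downward; lengths in mm; the calibration is good to about 2 mm. A picture is of the moment at which its call begins. There is no depth.
- ctrl.close_job(): hands the job in; it is judged then, once.
The state is a dict: "t": time; "qpos": joint angles; "qvel": joint speeds; "joint_torque": joint torques, N m; "ee_pos": TCP position; "orientation": TCP orientation; "ft_force": force on the tool from outside, world axes, zero at the start; "moment": the same for the moment, N m; "width": finger opening in mm; "grasp_force": force on a finger pad.
Only numpy, scipy, OpenCV 4.12 (cv2) and the standard library are available. Lean on these libraries where they do the work, as an engineer would, in place of code of your own. Each camera call takes 0.05 s, during which the arm holds its last target. There are 200 camera calls.

### The job

The abrasive sleeve has been left lying on its side: first stand it upright on the bench (either end up) and let go of it. Then take it again and slide it down over the upright rubber drum of the little blue sander until it sits fully home on the washer, keeping hold of it until it is most of the way down. Let go, and do not disturb the jar or the thread spool.

Things in the scene. Friction and masses are not known exactly. Their poses are not given: they have to be found in the camera images.
- sleeve_center (a point): Centre (half-way along its axis) of the loose abrasive sleeve: a rigid brown tube open at both ends, 50 mm outside diameter, 44 mm bore, 90 mm long, 40 to 85 g. Its z axis runs along the tube; both ends are alike. It starts lying on its side, its centre 25 mm above the bench; standing upright on the bench its centre is 45 mm up.
- drum_seat (a point): Top of the steel washer (66 mm diameter) at the foot of the sander's drum, on the drum's axis, 62 mm above the bench; z up. On it stands the black rubber drum, 40 mm diameter, straight for 72 mm, then tapering to 28 mm diameter at 82 mm above the seat; a small bolt head ends 89 mm above the seat. A fully seated sleeve rests on the washer, its centre 45 mm above the seat.
- sleeve: The same abrasive sleeve; origin and axes as sleeve_center.
- cement_jar: Brown jar with a black lid, 66 mm diameter, 88 mm high, at the back left; loose, leave it alone. Origin at the centre of its underside.
- thread_spool: Spool of pale thread with black ends, 43 mm diameter, 54 mm high, at the back left; loose, leave it alone. Origin at the centre of its underside.
- sander: The fixed spindle sander: a blue box with a 150 x 150 mm aluminium table whose top is 58 mm above the bench, the upright drum in its middle. Origin at the centre of its underside; its x axis points to the back, away from the switch.

How it is judged:
By the outcome, as a careful person would: the job done as asked, in the order asked, and still so for the second after the job is handed in, with the robot touching nothing.
It also fails if it takes over 61 s, if anything falls off the work surface, if the arm or the gripper's body presses on something with over 40 N, if the wrist force passes 120 N, or if a joint passes its speed limit or range.

## Working session

There is one attempt and no reset: what is moved stays moved. The work goes in short steps, Python scripts to look and compute and a tool call to move; the robot and the scene stay as the last step left them, time stands still between calls to the robot, and variables do not carry over. Pictures are saved under pics/ and viewed, at most 12 in all, crops included, and the job is handed in when it is done.

Besides the shell and the picture viewer there is one more tool, called after "Request:" by a JSON object that holds its "fn" and its "kwargs", one argument or row to a line. step_arm: Moves the arm, as the interface text tells. Shift numbers are shares of 0.05 m and turn numbers shares of 4 degrees, none past 1 either way. Its arguments: {"type":"object","properties":{"targets":{"type":"array"}},"required":["targets"]}

```bash
mkdir -p pics; cat > h.py <<'E'
import numpy as np, cv2
from workcell import readout, get_image, ctrl
def snap(n,f):
    d=get_image(n); cv2.imwrite(f'pics/{f}.png',cv2.cvtColor(d['pixels'],cv2.COLOR_RGB2BGR))
    np.savez(f'pics/{f}.npz',**d); return d
def load(f): return np.load(f'pics/{f}.npz')
def ray(d,u,v):
    E=d['extrinsics'];K=d['intrinsics'];R=E[:3,:3]
    return -R.T@E[:3,3], R.T@np.linalg.solve(K,[u,v,1.])
def onz(d,u,v,z):
    o,r=ray(d,u,v); return (o+r*(z-o[2])/r[2]).round(1)
def proj(d,p):
    E=d['extrinsics'];q=d['intrinsics']@(E[:3,:3]@np.array(p)+E[:3,3]); return (q[:2]/q[2]).round(1)
E
python3 - <<'E'
from h import *
for n in("side","top"):
    d=snap(n,n+'0'); print(n,(-d['extrinsics'][:3,:3].T@d['extrinsics'][:3,3]).round(), d['intrinsics'][0,0])
a=cv2.imread('pics/side0.png');b=cv2.imread('pics/top0.png')
print(readout.get_obs())
E
```

```text
side [ 633. 1143.  520.] 384.8510079462609
top [ 276.  114. 1318.] 415.0749754411546
{'t': 0.1, 'qpos': array([ 1.26700195e+00,  4.23746063e-01,  1.63060713e+00,  3.34715906e-05,
        1.08859738e+00, -1.89848952e-02]), 'qvel': array([-0.00018734, -0.00083686, -0.00215055,  0.00028852,  0.00052776,
        0.00116723]), 'joint_torque': array([ 3.13237308e-06, -5.45610702e+01, -2.74323767e+01,  6.44546072e-02,
        1.89482857e-02, -6.50521685e-06]), 'ee_pos': array([175.49605148, 599.59145623, 403.99325885]), 'orientation': array([-4.45856096e-01, -3.10954298e+00,  2.09764366e-03]), 'ft_force': array([0.21967574, 0.06909577, 0.07254134]), 'moment': array([ 0.01878861,  0.01028597, -0.02516712]), 'grasp_force': 0.0, 'width': 87.73922934840347}
```

View pics/top0.png

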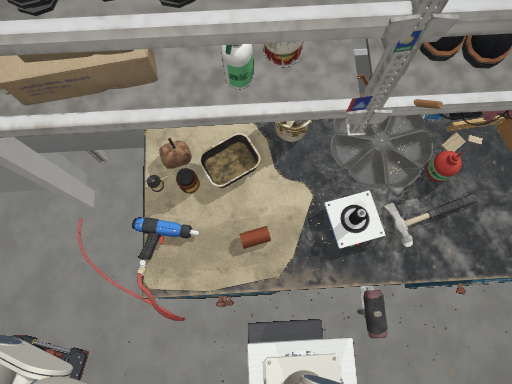

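View pics/side0.png

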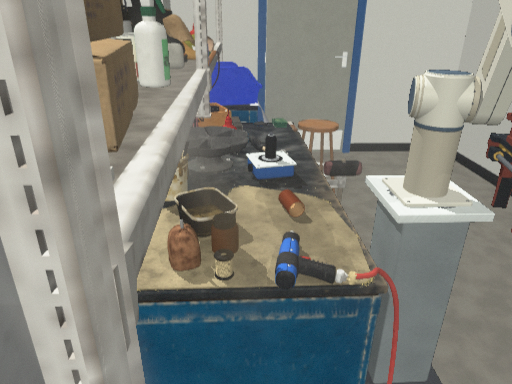

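The top view shows the sleeve lying near (255,237) and the drum near (355,218). The jar and spool are at (187,180) and (154,182), and a shelf beam crosses at rows 115–130, well behind the work. The side view shows the sleeve at (291,204) and the drum at (270,148).

```bash
python3 - <<'E'
from h import *
d=load('top0');im=d['pixels']
hsv=cv2.cvtColor(im,cv2.COLOR_RGB2HSV)
m=np.zeros(im.shape[:2],np.uint8);s=np.s_[220:255,230:280]
m[s]=((hsv[...,1]>130)&((hsv[...,0]<14)))[s]*255
c=max(cv2.findContours(m,0,2)[0],key=cv2.contourArea);r=cv2.minAreaRect(c);print(r)
b=cv2.boxPoints(r);print([onz(d,*p,25) for p in b],onz(d,*r[0],32))
# table: bright quad
t=np.zeros(im.shape[:2],np.uint8);s=np.s_[180:260,315:395]
t[s]=((im.min(2)>170))[s]*255
c=max(cv2.findContours(t,0,2)[0],key=cv2.contourArea);r=cv2.minAreaRect(c);print(r,[onz(d,*p,58) for p in cv2.boxPoints(r)],onz(d,*r[0],58))
big=cv2.resize(im[170:270,220:400],None,fx=4,fy=4,interpolation=2)
cv2.imwrite('pics/crop.png',big[...,::-1])
E
```

```text
((254.7018585205078, 236.8394775390625), (15.229437828063965, 28.255878448486328), 73.3007583618164)
[array([478.9, 166.4,  25. ]), array([500.,  80.,  25.]), array([453.2,  69.1,  25. ]), array([432.4, 154.7,  25. ])] [465.  117.6  32. ]
((354.5073547363281, 218.52259826660156), (49.66775131225586, 47.76568603515625), 71.99584197998047) [array([ 557.5, -104. ,   58. ]), array([ 597.2, -250.9,   58. ]), array([ 445.9, -280. ,   58. ]), array([ 408.6, -136.9,   58. ])] [ 501.2 -192.8   58. ]
```

View pics/crop.png

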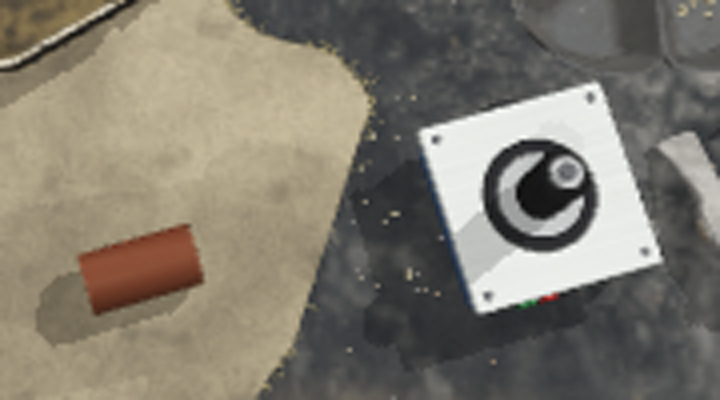

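The crop shows the sleeve axis about 13° off the world y axis, and the sander with its washer centred near crop (541,194) and bolt head at (569,170). I plan to grasp with the tool tilted 45° along the tube, turn it 90° so it stands, and release. Then I'll regrasp near the top with the tool pointing down.

Request:
{"fn": "step_arm", "kwargs": {
  "targets": [
    [[0.29,-0.48,-0.1,0,0,-0.75,1],[0.29,-0.48,-0.1,0,0,-0.75,1],[0.29,-0.48,-0.1,0,0,-0.75,1],[0.29,-0.48,-0.1,0,0,-0.75,1],[0.29,-0.48,-0.1,0,0,-0.75,1]]
  ]
}}

```text
t: 0.72
ee_pos: [248.4, 478.9, 379.2]
orientation: [-0.85, -3.024, 0.001]
ft_force: [0.7, 0.4, 0.5]
width: 87.8
grasp_force: 0.0
```

Request:
{"fn": "step_arm", "kwargs": {
  "targets": [
    [[0.29,-0.48,-0.1,0,0,-0.75,1],[0.29,-0.48,-0.1,0,0,-0.75,1],[0.29,-0.48,-0.1,0,0,-0.75,1],[0.29,-0.48,-0.1,0,0,-0.75,1],[0.29,-0.48,-0.1,0,0,-0.75,1]]
  ]
}}

```text
t: 1.35
ee_pos: [320.9, 358.9, 354.3]
orientation: [-1.238, -2.887, 0.001]
ft_force: [-0.2, 0.1, -0.2]
width: 87.6
grasp_force: 0.0
```

Request:
{"fn": "step_arm", "kwargs": {
  "targets": [
    [[0.29,-0.48,-0.1,0,0,-0.75,1],[0.29,-0.48,-0.1,0,0,-0.75,1],[0.29,-0.48,-0.1,0,0,-0.75,1],[0.29,-0.48,-0.1,0,0,-0.75,1],[0.29,-0.48,-0.1,0,0,-0.75,1]]
  ]
}}

```text
t: 1.98
ee_pos: [393.4, 238.9, 329.4]
orientation: [-1.604, -2.701, 0.001]
ft_force: [-0.0, -0.3, -0.3]
width: 87.9
grasp_force: 0.0
```

Request:
{"fn": "step_arm", "kwargs": {
  "targets": [
    [[0.29,-0.48,-0.1,0,0,-0.75,1],[0.29,-0.48,-0.1,0,0,-0.75,1],[0.29,-0.48,-0.1,0,0,-0.75,1],[0.29,-0.48,-0.1,0,0,-0.75,1],[0,0,0,0,0,0,1]]
  ]
}}

```text
t: 2.6
ee_pos: [451.5, 142.8, 309.2]
orientation: [-1.878, -2.518, 0.001]
ft_force: [1.0, -0.2, -0.8]
width: 87.6
grasp_force: 0.0
```

```bash
python3 - <<'E'
from h import *
d=snap('wrist','w1');o=readout.get_obs()
print(o['t'],o['ee_pos'].round(1),o['orientation'].round(3),o['qpos'].round(2))
im=d['pixels'];hsv=cv2.cvtColor(im,cv2.COLOR_RGB2HSV)
print(proj(d,[465,118,25]),(-d['extrinsics'][:3,:3].T@d['extrinsics'][:3,3]).round())
m=((hsv[...,1]>130)&((hsv[...,0]<14))).astype(np.uint8)*255
c=max(cv2.findContours(m,0,2)[0],key=cv2.contourArea);r=cv2.minAreaRect(c);print(r)
print([onz(d,*p,30) for p in cv2.boxPoints(r)],onz(d,*r[0],25),onz(d,*r[0],45))
E
```

```text
2.65 [451.1 143.4 309.4] [-1.877e+00 -2.519e+00  1.000e-03] [ 0.28  0.35  2.03  0.    0.76 -0.01]
[264.3 216.7] [430. 215. 288.]
((267.0448303222656, 222.26806640625), (54.2657356262207, 103.64266967773438), 3.5035314559936523)
[array([455.5,  56.5,  30. ]), array([433.3, 157.7,  30. ]), array([480. , 168.5,  30. ]), array([507.4,  68.2,  30. ])] [469.1 113.4  25. ] [466.2 121.1  45. ]
```

View pics/w1.png

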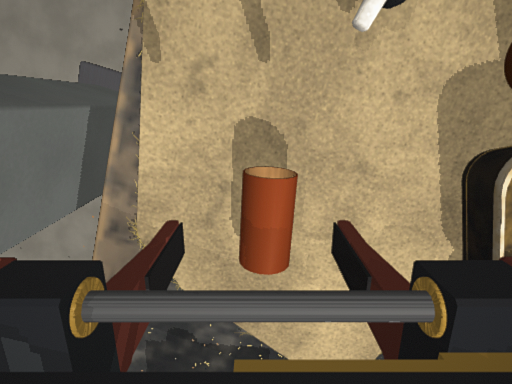

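The wrist view shows the sleeve at about (268,220), between the open fingers and aligned with them. Both views put it near (466,117). Next I go to a tilted pre-grasp.

Request:
{"fn": "step_arm", "kwargs": {
  "targets": [
    [[0.1,-0.36,-0.19,0.97,0.24,-0.07,1],[0.1,-0.36,-0.19,0.97,0.24,-0.07,1],[0.1,-0.36,-0.19,0.97,0.24,-0.07,1],[0.1,-0.36,-0.19,0.97,0.24,-0.07,1],[0.1,-0.36,-0.19,0.97,0.24,-0.07,1]]
  ]
}}

```text
t: 3.28
ee_pos: [475.9, 54.3, 262.1]
orientation: [-1.729, -2.269, -0.322]
ft_force: [-0.4, 0.4, -1.2]
width: 87.7
grasp_force: 0.0
```

Request:
{"fn": "step_arm", "kwargs": {
  "targets": [
    [[0.1,-0.36,-0.19,0.97,0.24,-0.07,1],[0.1,-0.36,-0.19,0.97,0.24,-0.07,1],[0.1,-0.36,-0.19,0.97,0.24,-0.07,1],[0.1,-0.36,-0.19,0.97,0.24,-0.07,1],[0.1,-0.36,-0.19,0.97,0.24,-0.07,1]]
  ]
}}

```text
t: 3.9
ee_pos: [501.2, -35.7, 214.6]
orientation: [-1.565, -1.998, -0.588]
ft_force: [-0.6, -0.3, -0.5]
width: 87.8
grasp_force: 0.0
```

```bash
cat >> h.py <<'E'
from scipy.spatial.transform import Rotation as Ro
def goto(C,th,back,az=13.7):
    """shift (mm) and turn (deg, world rotvec) to the grasp at C, tilt th about closing dir, TCP back mm behind grasp"""
    o=readout.get_obs();R=Ro.from_rotvec(o['orientation'])
    t=np.radians(az);c=np.array([np.cos(t),np.sin(t),0])
    z=Ro.from_rotvec(c*np.radians(th)).apply([0,0,-1]);
    W=Ro.from_matrix(np.c_[np.cross(c,z),c,z])
    P=np.array(C)-z*(163+back)
    print('t',o['t'],'q',o['qpos'].round(2),'tcp',o['ee_pos'].round(1),'f',o['ft_force'].round(1),'w',o['width'].round(1),'g',o['grasp_force'])
    print('target',P.round(1),'shift',(P-o['ee_pos']).round(1),'turn',np.degrees((W*R.inv()).as_rotvec()).round(1))
E
python3 - <<'E'
from h import *
goto([466,117,25],40,85); goto([466,117,25],40,5)
E
```

```text
Traceback (most recent call last):
  File "h.py", line 22, in goto
    print('t',o['t'],'q',o['qpos'].round(2),'tcp',o['ee_pos'].round(1),'f',o['ft_force'].round(1),'w',o['width'].round(1),'g',o['grasp_force'])
                                                                                                      ^^^^^^^^^^^^^^^^
AttributeError: 'float' object has no attribute 'round'
```

```bash
sed -i "s/o\['width'\].round(1)/o['width']/" h.py
python3 - <<'E'
from h import *
goto([466,117,25],40,85); goto([466,117,25],40,5)
d=snap('wrist','w2')
im=d['pixels'];hsv=cv2.cvtColor(im,cv2.COLOR_RGB2HSV)
m=((hsv[...,1]>130)&((hsv[...,0]<14))).astype(np.uint8)*255
c=max(cv2.findContours(m,0,2)[0],key=cv2.contourArea);r=cv2.minAreaRect(c);print(r,proj(d,[466,117,25]))
E
```

```text
t 3.9 q [-0.24  0.64  1.93  0.72  1.06 -1.01] tcp [501.2 -35.7 214.6] f [-0.6 -0.3 -0.5] w 87.75299350359691 g 0.0
target [503.8 -37.9 215. ] shift [ 2.6 -2.2  0.4] turn [-0.3  0.8  0.1]
t 3.9 q [-0.24  0.64  1.93  0.72  1.06 -1.01] tcp [501.2 -35.7 214.6] f [-0.6 -0.3 -0.5] w 87.75299350359691 g 0.0
target [491.6  12.1 153.7] shift [ -9.6  47.7 -60.9] turn [-0.3  0.8  0.1]
((258.0, 202.0), (124.0, 66.0), 90.0) [256.2 203.8]
```

View pics/w2.png

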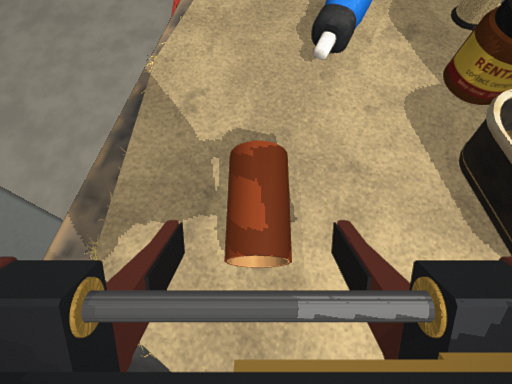

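The wrist view shows the sleeve centred between the fingers at (258,202), with the prediction at (256,204). I'll advance and grip.

Request:
{"fn": "step_arm", "kwargs": {
  "targets": [
    [[-0.05,0.24,-0.3,-0.02,0.05,0,1],[-0.05,0.24,-0.3,-0.02,0.05,0,1],[-0.05,0.24,-0.3,-0.02,0.05,0,1],[-0.05,0.24,-0.3,-0.02,0.05,0,1],[0,0,0,0,0,0,0.8]]
  ]
}}

```text
t: 4.58
ee_pos: [490.2, 13.2, 153.4]
orientation: [-1.569, -1.991, -0.566]
ft_force: [0.4, -0.1, -0.6]
width: 81.1
grasp_force: 0.0
```

Request:
{"fn": "step_arm", "kwargs": {
  "targets": [
    [[0,0,0,0,0,0,0],[0,0,0,0,0,0,0],[0,0,0,0,0,0,0],[0,0,0,0,0,0,0],[0,0,0,0,0,0,0]]
  ]
}}

```text
t: 5.2
ee_pos: [491.4, 11.5, 155.1]
orientation: [-1.572, -1.992, -0.57]
ft_force: [0.1, -3.4, 5.3]
width: 49.5
grasp_force: 30.0
```

```bash
python3 - <<'E'
from h import *
goto([466,117,25],40,5); goto([466,70,150],-50,5,10);goto([466,70,46],-50,5,10)
E
```

```text
t 5.2 q [-0.16  0.75  1.96  0.83  0.93 -1.07] tcp [491.4  11.5 155.1] f [ 0.1 -3.4  5.3] w 49.52585533015742 g 30.001025052188197
target [491.6  12.1 153.7] shift [ 0.2  0.6 -1.4] turn [0.2 0.1 0.3]
t 5.2 q [-0.16  0.75  1.96  0.83  0.93 -1.07] tcp [491.4  11.5 155.1] f [ 0.1 -3.4  5.3] w 49.52585533015742 g 30.001025052188197
target [443.7 196.7 258. ] shift [-47.8 185.2 102.9] turn [-88.  -18.2  -2.7]
t 5.2 q [-0.16  0.75  1.96  0.83  0.93 -1.07] tcp [491.4  11.5 155.1] f [ 0.1 -3.4  5.3] w 49.52585533015742 g 30.001025052188197
target [443.7 196.7 154. ] shift [-47.8 185.2  -1.1] turn [-88.  -18.2  -2.7]
```

Request:
{"fn": "step_arm", "kwargs": {
  "targets": [
    [[0,0,0.4,0,0,0,0],[0,0,0.5,0,0,0,0],[0,0,0.5,0,0,0,0],[0,0.16,0.5,-0.95,-0.23,0,0],[0,0.16,0.2,-0.95,-0.23,0,0]]
  ]
}}

```text
t: 5.82
ee_pos: [491.2, 27.8, 260.8]
orientation: [-1.652, -2.094, -0.473]
ft_force: [-0.3, -0.1, -0.6]
width: 49.9
grasp_force: 30.0
```

Request:
{"fn": "step_arm", "kwargs": {
  "targets": [
    [[-0.04,0.16,0,-0.95,-0.23,0,0],[-0.04,0.16,0,-0.95,-0.23,0,0],[-0.04,0.16,0,-0.95,-0.23,0,0],[-0.04,0.16,0,-0.95,-0.23,0,0],[-0.04,0.16,0,-0.95,-0.23,0,0]]
  ]
}}

```text
t: 6.45
ee_pos: [480.7, 68.1, 259.5]
orientation: [-1.837, -2.329, -0.2]
ft_force: [-0.0, -0.8, -1.0]
width: 49.5
grasp_force: 30.0
```

Request:
{"fn": "step_arm", "kwargs": {
  "targets": [
    [[-0.04,0.16,0,-0.95,-0.23,0,0],[-0.04,0.16,0,-0.95,-0.23,0,0],[-0.04,0.16,0,-0.95,-0.23,0,0],[-0.04,0.16,0,-0.95,-0.23,0,0],[-0.04,0.16,0,-0.95,-0.23,0,0]]
  ]
}}

```text
t: 7.08
ee_pos: [470.7, 108.0, 259.5]
orientation: [1.882, 2.387, -0.117]
ft_force: [-0.3, -0.9, -0.6]
width: 49.7
grasp_force: 30.0
```

Request:
{"fn": "step_arm", "kwargs": {
  "targets": [
    [[-0.04,0.16,0,-0.95,-0.23,0,0],[-0.04,0.16,0,-0.95,-0.23,0,0],[-0.04,0.16,0,-0.95,-0.23,0,0],[-0.04,0.16,0,-0.95,-0.23,0,0],[-0.04,0.16,0,-0.95,-0.23,0,0]]
  ]
}}

```text
t: 7.7
ee_pos: [460.7, 148.0, 259.5]
orientation: [1.699, 2.156, -0.402]
ft_force: [0.9, 0.3, -0.5]
width: 49.5
grasp_force: 30.0
```

```bash
python3 - <<'E'
from h import *
goto([466,70,150],-50,5)
E
```

```text
t 7.7 q [ 0.4   0.49  2.01 -0.65  0.83  0.66] tcp [460.7 148.  259.5] f [ 0.9  0.3 -0.5] w 49.5032085682743 g 29.999384708935395
target [435.5 195.  258. ] shift [-25.2  47.   -1.5] turn [-22.6  -5.4   0.1]
```

Request:
{"fn": "step_arm", "kwargs": {
  "targets": [
    [[-0.08,0.16,0,-0.94,-0.225,0,0],[-0.08,0.16,0,-0.94,-0.225,0,0],[-0.08,0.16,0,-0.94,-0.225,0,0],[-0.08,0.16,0,-0.94,-0.225,0,0],[-0.08,0.16,0,-0.94,-0.225,0,0]]
  ]
}}

```text
t: 8.32
ee_pos: [440.7, 188.0, 259.5]
orientation: [1.505, 1.911, -0.639]
ft_force: [-0.5, -0.2, -1.5]
width: 49.8
grasp_force: 30.0
```

Request:
{"fn": "step_arm", "kwargs": {
  "targets": [
    [[-0.08,0.16,0,-0.94,-0.225,0,0],[0,0,0,0,0,0,0],[0,0,-0.5,0,0,0,0],[0,0,-0.4,0,0,0,0],[0,0,0,0,0,0,0]]
  ]
}}

```text
t: 8.95
ee_pos: [436.8, 195.2, 213.8]
orientation: [1.467, 1.864, -0.682]
ft_force: [-0.3, -0.1, -1.3]
width: 49.7
grasp_force: 30.0
```

```bash
python3 - <<'E'
from h import *
goto([466,70,45],-50,5)
d=snap('side','s2');im=d['pixels']
u,v=proj(d,[466,70,90]).astype(int);print(u,v)
cv2.imwrite('pics/s2c.png',cv2.resize(im[v-70:v+80,u-100:u+100],None,fx=4,fy=4,interpolation=2)[...,::-1])
E
```

```text
t 8.95 q [ 0.59  0.65  1.99 -0.93  1.11  1.05] tcp [436.8 195.2 213.8] f [-0.3 -0.1 -1.3] w 49.73073149214326 g 29.99998201164999
target [435.5 195.  153. ] shift [ -1.3  -0.2 -60.8] turn [-0.2 -0.1  0.1]
290 176
```

View pics/s2c.png

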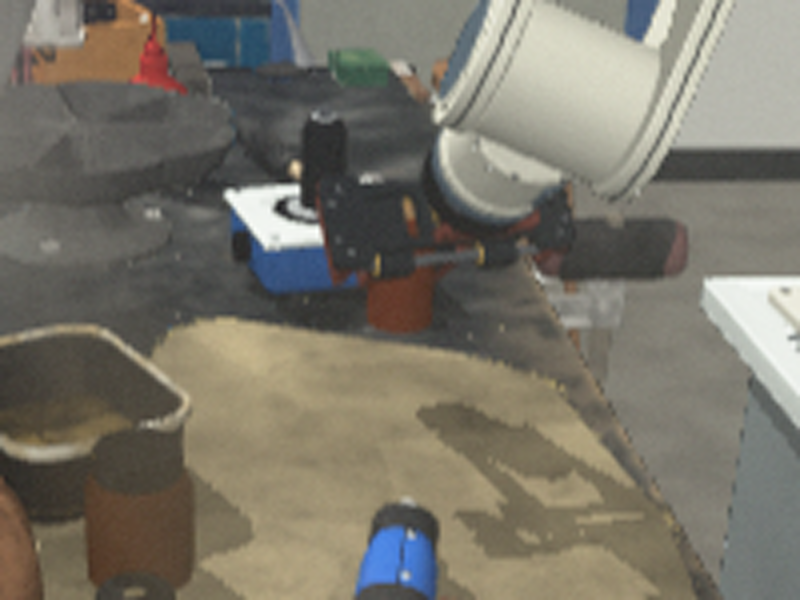

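The side crop shows the sleeve upright in the gripper, bottom edge level, at crop (400,310). Nothing is near it. Lowering to the bench.

Request:
{"fn": "step_arm", "kwargs": {
  "targets": [
    [[0,0,-0.35,0,0,0,0],[0,0,-0.4,0,0,0,0],[0,0,-0.25,0,0,0,0],[0,0,-0.08,0,0,0,0],[0,0,0,0,0,0,0]]
  ]
}}

```text
t: 9.62
ee_pos: [437.1, 195.8, 160.6]
orientation: [1.466, 1.862, -0.68]
ft_force: [-0.4, 0.0, -1.2]
width: 49.9
grasp_force: 30.0
```

Request:
{"fn": "step_arm", "kwargs": {
  "targets": [
    [[0,0,-0.02,0,0,0,0],[0,0,-0.02,0,0,0,0],[0,0,-0.02,0,0,0,0],[0,0,0,0,0,0,0],[0,0,0,0,0,0,0]]
  ]
}}

```text
t: 10.25
ee_pos: [437.1, 195.8, 157.7]
orientation: [1.467, 1.862, -0.679]
ft_force: [0.5, 0.6, -0.6]
width: 49.8
grasp_force: 30.0
```

Request:
{"fn": "step_arm", "kwargs": {
  "targets": [
    [[0,0,-0.02,0,0,0,0],[0,0,-0.02,0,0,0,0],[0,0,-0.02,0,0,0,0],[0,0,0,0,0,0,0],[0,0,0,0,0,0,0]]
  ]
}}

```text
t: 10.88
ee_pos: [437.1, 195.9, 154.9]
orientation: [1.466, 1.862, -0.68]
ft_force: [-1.6, 3.2, 5.0]
width: 49.8
grasp_force: 30.0
```

Contact is at 5 N. Opening and retreating along the tool.

Request:
{"fn": "step_arm", "kwargs": {
  "targets": [
    [[0,0,0,0,0,0,1],[0,0,0,0,0,0,1],[0,0,0,0,0,0,1],[0,0,0,0,0,0,1],[0,0,0,0,0,0,1]]
  ]
}}

```text
t: 11.5
ee_pos: [437.1, 195.8, 154.6]
orientation: [1.467, 1.862, -0.679]
ft_force: [-1.1, 0.4, -0.6]
width: 87.4
grasp_force: 0.0
```

Request:
{"fn": "step_arm", "kwargs": {
  "targets": [
    [[-0.05,0.19,0.16,0,0,0,1],[-0.09,0.37,0.32,0,0,0,1],[-0.09,0.37,0.32,0,0,0,1],[-0.05,0.3,0.6,0,0,0,1],[0,0,0.8,0,0,0,1]]
  ]
}}

```text
t: 12.12
ee_pos: [422.6, 258.7, 265.7]
orientation: [1.465, 1.864, -0.679]
ft_force: [0.6, 0.1, 0.7]
width: 87.7
grasp_force: 0.0
```

```bash
python3 - <<'E'
from h import *
goto([466,70,65],0,80);goto([466,70,65],0,5)
for n in('top','side','wrist'):
    d=snap(n,n+'3');im=d['pixels'];hsv=cv2.cvtColor(im,cv2.COLOR_RGB2HSV)
    m=((hsv[...,1]>130)&((hsv[...,0]<14))).astype(np.uint8)*255
    u,v=proj(d,[466,70,45]).astype(int);print(n,u,v,proj(d,[466,70,90]))
    k=70 if n=='wrist' else 25
    w=np.zeros_like(m);w[max(v-k,0):v+k,max(u-k,0):u+k]=m[max(v-k,0):v+k,max(u-k,0):u+k]
    for c in cv2.findContours(w,0,2)[0]:
        if cv2.contourArea(c)>30: print(cv2.boundingRect(c),cv2.minAreaRect(c))
a=[cv2.imread(f'pics/{n}3.png') for n in('top','wrist')]
cv2.imwrite('pics/c3.png',np.hstack([cv2.resize(a[0][190:290,200:300],(400,400),interpolation=2),cv2.resize(a[1],(400,400))]))
E
```

```text
t 12.125 q [ 0.7   0.58  1.93 -0.8   1.25  0.98] tcp [422.6 258.7 265.7] f [0.6 0.1 0.7] w 87.70456995597613 g 0.0
target [466.  70. 308.] shift [  43.4 -188.7   42.3] turn [48.4 11.8  0. ]
t 12.125 q [ 0.7   0.58  1.93 -0.8   1.25  0.98] tcp [422.6 258.7 265.7] f [0.6 0.1 0.7] w 87.70456995597613 g 0.0
target [466.  70. 233.] shift [  43.4 -188.7  -32.7] turn [48.4 11.8  0. ]
top 270 235 [270.4 232.8]
(263, 237, 15, 8) ((269.76141357421875, 240.84010314941406), (14.03566837310791, 6.697222709655762), 4.085616588592529)
side 289 189 [290.2 176.1]
(281, 177, 17, 29) ((288.1274108886719, 191.53973388671875), (15.231636047363281, 27.636783599853516), 6.009005546569824)
wrist 252 139 [252.1 184.5]
(225, 81, 59, 111) ((255.0294647216797, 135.73324584960938), (58.170318603515625, 109.62152099609375), 1.3322197198867798)
```

View pics/c3.png

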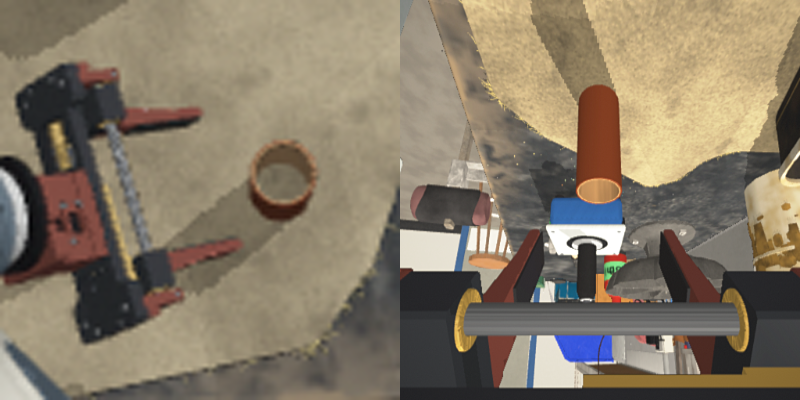

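The sleeve stands upright and free: in the top crop its rim centre is at (283,172), about world (466,70). The wrist half shows it clear of the fingers. I'll move above it with the tool down.

Request:
{"fn": "step_arm", "kwargs": {
  "targets": [
    [[0,-0.1,0.5,0.93,0.23,0,1],[0.07,-0.3,0.5,0.93,0.23,0,1],[0.07,-0.3,0.5,0.93,0.23,0,1],[0.07,-0.3,0.2,0.93,0.23,0,1],[0.07,-0.3,0,0.93,0.23,0,1]]
  ]
}}

```text
t: 12.9
ee_pos: [437.0, 192.0, 349.8]
orientation: [1.662, 2.111, -0.453]
ft_force: [-0.5, 0.6, -0.5]
width: 88.1
grasp_force: 0.0
```

Request:
{"fn": "step_arm", "kwargs": {
  "targets": [
    [[0.07,-0.3,0,0.93,0.23,0,1],[0.07,-0.3,0,0.93,0.23,0,1],[0.07,-0.3,0,0.93,0.23,0,1],[0.07,-0.3,0,0.93,0.23,0,1],[0.07,-0.3,0,0.93,0.23,0,1]]
  ]
}}

```text
t: 13.52
ee_pos: [454.3, 116.9, 348.8]
orientation: [1.844, 2.343, -0.188]
ft_force: [-0.2, 0.3, -0.3]
width: 87.4
grasp_force: 0.0
```

Request:
{"fn": "step_arm", "kwargs": {
  "targets": [
    [[0.07,-0.3,0,0.93,0.23,0,1],[0.07,-0.3,0,0.93,0.23,0,1],[0.07,-0.3,-0.4,0.93,0.23,0,1],[0,0,-0.4,0,0,0,1],[0,0,0,0,0,0,1]]
  ]
}}

```text
t: 14.15
ee_pos: [464.2, 72.1, 307.9]
orientation: [-1.94, -2.465, 0.009]
ft_force: [0.0, 0.2, -0.3]
width: 87.7
grasp_force: 0.0
```

```bash
python3 - <<'E'
from h import *
goto([466,70,65],0,5)
d=snap('wrist','w4');im=d['pixels'];hsv=cv2.cvtColor(im,cv2.COLOR_RGB2HSV)
m=((hsv[...,1]>130)&((hsv[...,0]<14))).astype(np.uint8)*255
c=max(cv2.findContours(m,0,2)[0],key=cv2.contourArea);print(cv2.boundingRect(c),proj(d,[466,70,90]),proj(d,[491,70,90])-proj(d,[441,70,90]))
# bottom-centre of the rim, light side: columns of contour in lowest part
p=c[:,0]; 
for v in range(p[:,1].min(),p[:,1].max(),12):
    x=np.where(m[v])[0]; print(v,x.min(),x.max())
E
```

```text
t 14.15 q [ 0.13  0.35  2.03 -0.    0.76 -0.11] tcp [464.2  72.1 307.9] f [ 0.   0.2 -0.3] w 87.7273745433296 g 0.0
target [466.  70. 233.] shift [  1.8  -2.1 -74.9] turn [ 0.1 -0.4  0.1]
(229, 162, 71, 88) [261.8 218. ] [68.9 15.8]
162 257 268
174 242 284
186 237 289
198 234 293
210 231 297
222 166 349
234 157 358
246 147 368
```

View pics/w4.png

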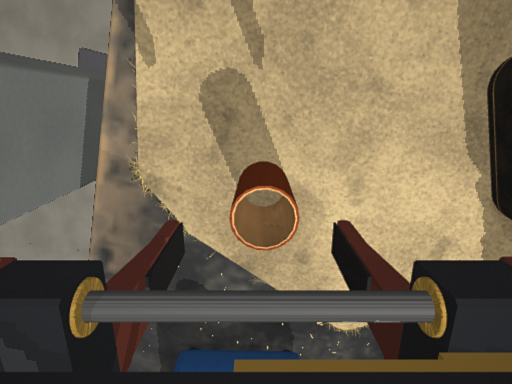

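The wrist view shows the upright sleeve's rim centred at (264,218), midway between the fingers. Correcting 3 mm and descending.

Request:
{"fn": "step_arm", "kwargs": {
  "targets": [
    [[0.06,-0.04,0,0,-0.1,0,1],[0,0,-0.4,0,0,0,1],[0,0,-0.5,0,0,0,1],[0,0,-0.4,0,0,0,1],[0,0,-0.2,0,0,0,1]]
  ]
}}

```text
t: 14.82
ee_pos: [468.3, 70.5, 234.4]
orientation: [1.939, 2.466, 0.003]
ft_force: [0.2, -0.6, 0.9]
width: 88.1
grasp_force: 0.0
```

Request:
{"fn": "step_arm", "kwargs": {
  "targets": [
    [[0,0,0,0,0,0,0.8],[0,0,0,0,0,0,0.6],[0,0,0,0,0,0,0],[0,0,0,0,0,0,0],[0,0,0,0,0,0,0]]
  ]
}}

```text
t: 15.45
ee_pos: [468.2, 70.3, 235.1]
orientation: [1.94, 2.466, 0.004]
ft_force: [-0.7, -0.6, 4.5]
width: 49.7
grasp_force: 30.0
```

```bash
python3 - <<'E'
from h import *
goto([466,70,65],0,5)
t=load('top0');print('bolt',onz(t,362.25,212.5,151),'washer',onz(t,355.2,218.5,62))
d=snap('top','t5');im=d['pixels']
cv2.imwrite('pics/t5.png',cv2.resize(im[190:250,320:390],None,fx=8,fy=8,interpolation=2)[...,::-1])
s=d=snap('side','s5')
E
```

```text
t 15.45 q [ 0.12  0.49  2.06 -0.    0.59 -0.11] tcp [468.2  70.3 235.1] f [-0.7 -0.6  4.5] w 49.73431473668768 g 29.986932457541116
target [466.  70. 233.] shift [-2.2 -0.3 -2.1] turn [0.  0.3 0.1]
bolt [ 500.8 -194.2  151. ] washer [ 500.4 -194.    62. ]
```

Request:
{"fn": "step_arm", "kwargs": {
  "targets": [
    [[0,0,0.4,0,0,0,0],[0,0,0.9,0,0,0,0],[0,0,0.9,0,0,0,0],[0,0,0.9,0,0,0,0],[0,0,0.7,0,0,0,0]]
  ]
}}

```text
t: 16.18
ee_pos: [467.9, 70.3, 426.5]
orientation: [1.939, 2.465, 0.004]
ft_force: [0.8, -0.7, -0.4]
width: 49.7
grasp_force: 30.0
```

Request:
{"fn": "step_arm", "kwargs": {
  "targets": [
    [[0.06,-0.4,0,0,0,0,0],[0.06,-0.6,0,0,0,0,0],[0.06,-0.6,0,0,0,0,0],[0.06,-0.6,0,0,0,0,0],[0.06,-0.6,0,0,0,0,0]]
  ]
}}

```text
t: 16.8
ee_pos: [482.9, -70.6, 424.5]
orientation: [1.94, 2.466, 0.003]
ft_force: [0.4, 0.8, -1.3]
width: 49.5
grasp_force: 30.0
```

Request:
{"fn": "step_arm", "kwargs": {
  "targets": [
    [[0.06,-0.6,0,0,0,0,0],[0.06,-0.6,0,0,0,0,0],[0.06,-0.6,0,0,0,0,0],[0.06,-0.4,0,0,0,0,0],[0.06,-0.25,0,0,0,0,0]]
  ]
}}

```text
t: 17.42
ee_pos: [498.1, -193.0, 424.5]
orientation: [1.941, 2.466, 0.003]
ft_force: [-0.5, 0.2, -0.2]
width: 49.5
grasp_force: 30.0
```

```bash
python3 - <<'E'
from h import *
goto([500.7,-194,257],0,0)
d=snap('wrist','w6');s=snap('side','s6')
print('side',proj(s,[500.7,-194,62]),proj(s,[500.7,-194,151]),proj(s,[500.7,-194,185]),'wrist',proj(d,[500.7,-194,151]),proj(d,[500.7,-194,62]))
u,v=proj(s,[500.7,-194,151]).astype(int)
a=cv2.resize(s['pixels'][v-40:v+40,u-40:u+40],(400,400),interpolation=2);print(u,v)
cv2.imwrite('pics/c6.png',np.hstack([a,cv2.resize(d['pixels'],(400,400))])[...,::-1])
E
```

```text
t 17.425 q [-0.39  0.27  1.81  0.    1.06 -0.63] tcp [ 498.1 -193.   424.5] f [-0.5  0.2 -0.2] w 49.45263850330187 g 29.979421374737285
target [ 500.7 -194.   420. ] shift [ 2.6 -1.  -4.5] turn [0.  0.2 0.1]
side [270.6 156.6] [271.3 133. ] [271.5 123.6] wrist [259.2 193.2] [258.5 170.9]
271 133
```

View pics/c6.png

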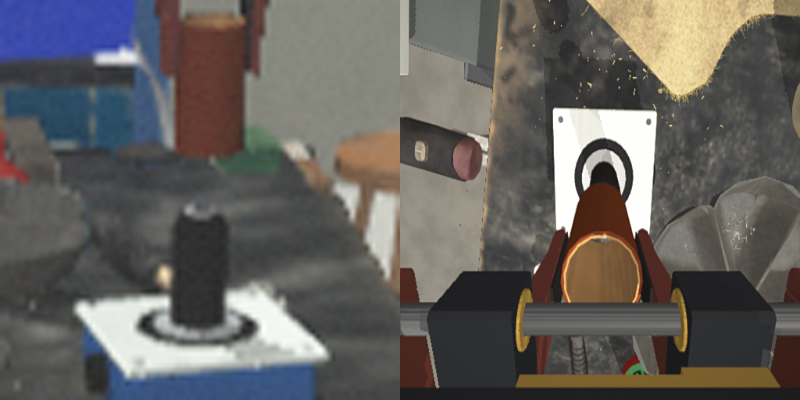

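The left (side) crop shows the sleeve over the drum, with axes at about column 210 against 200, so it sits slightly right. The right (wrist) view shows it in line with the drum left-right. I'll measure the offset with masks in the same pictures.

```bash
python3 - <<'E'
from h import *
s=load('s6');im=s['pixels'].astype(int);hsv=cv2.cvtColor(s['pixels'],cv2.COLOR_RGB2HSV)
def edge(row,a,b,kind):
    x=np.arange(a,b); g=im[row,a:b].astype(float)
    f=(g[:,0]-g[:,2]) if kind=='s' else g.sum(1)
    d=np.abs(np.diff(f)); h=len(d)//2
    def c(i0,d): 
        k=i0+np.arange(-1,2); k=k[(k>=0)&(k<len(d))]; return (k*d[k]).sum()/d[k].sum()
    return x[0]+.5+np.array([c(d[:h].argmax(),d),c(h+d[h:].argmax(),d)])
for r in range(108,123,3): e=edge(r,261,286,'s');print('sleeve',r,e.round(2),e.mean().round(2))
for r in range(140,156,3): e=edge(r,259,284,'d');print('drum',r,e.round(2),e.mean().round(2))
print(proj(s,[498.1,-193,190]),proj(s,[498.1,-193,250]),proj(s,[500.7,-194,100]),proj(s,[510.7,-194,190])-proj(s,[500.7,-194,190]))
# predicted silhouettes
o=np.array(s['extrinsics'])
w=load('w6');hw=cv2.cvtColor(w['pixels'],cv2.COLOR_RGB2HSV)
m=((hw[...,1]>130)&(hw[...,0]<14))
for v in range(176,226,8):
    x=np.where(m[v,190:330])[0]+190; print('w',v,x.min(),x.max(),(x.min()+x.max())/2)
print(proj(w,[498.1,-193,190]),proj(w,[498.1,-193,278]))
g=w['pixels'].astype(int).sum(2)
for v in (130,138,146,154,162): 
    x=np.where(g[v,190:330]<200)[0]+190; print('dark',v,x.min() if len(x) else 0,x.max() if len(x) else 0)
E
```

```text
sleeve 108 [263.79 279.17] 271.48
sleeve 111 [264.65 279.3 ] 271.98
sleeve 114 [265.43 279.18] 272.3
sleeve 117 [265.54 278.8 ] 272.17
sleeve 120 [265.48 278.8 ] 272.14
drum 140 [264.92 276.28] 270.6
drum 143 [264.89 276.11] 270.5
drum 146 [262.58 276.31] 269.45
drum 149 [264.53 280.45] 272.49
drum 152 [264.65 275.57] 270.11
drum 155 [264.75 275.33] 270.04
[272.3 122.2] [272.8 105.1] [270.9 146.7] [-2.8  0. ]
w 176 249 265 257.0
w 184 235 280 257.5
w 192 230 285 257.5
w 200 226 288 257.0
w 208 224 291 257.5
w 216 221 294 257.5
w 224 199 316 257.5
[256.6 206.3] [256.6 268.6]
dark 130 190 195
dark 138 190 278
dark 146 190 288
dark 154 190 293
dark 162 190 326
```

Same-picture comparison says the sleeve should go about +4 mm in x. Correcting, then descending while watching the force.

Request:
{"fn": "step_arm", "kwargs": {
  "targets": [
    [[0.08,-0.01,0,0,0.05,0,0],[0,0,-0.3,0,0,0,0],[0,0,-0.3,0,0,0,0],[0,0,-0.2,0,0,0,0],[0,0,-0.1,0,0,0,0]]
  ]
}}

```text
t: 18.15
ee_pos: [501.8, -192.5, 378.5]
orientation: [-1.942, -2.469, 0.001]
ft_force: [0.0, -0.4, -1.4]
width: 49.8
grasp_force: 30.0
```

Request:
{"fn": "step_arm", "kwargs": {
  "targets": [
    [[0,0,-0.06,0,0,0,0],[0,0,-0.06,0,0,0,0],[0,0,-0.06,0,0,0,0],[0,0,-0.06,0,0,0,0],[0,0,0,0,0,0,0]]
  ]
}}

```text
t: 18.77
ee_pos: [502.0, -192.7, 367.5]
orientation: [1.942, 2.469, -0.001]
ft_force: [-0.6, -0.3, -0.5]
width: 49.9
grasp_force: 30.0
```

```bash
python3 - <<'E'
from h import *
o=readout.get_obs();print(o['ee_pos'],o['ft_force'],o['moment'])
s=snap('side','s7');im=s['pixels']
w=snap('wrist','w7')
cv2.imwrite('pics/c7.png',np.hstack([cv2.resize(im[85:165,231:311],(400,400),interpolation=2),cv2.resize(w['pixels'][150:300,180:330],(400,400))])[...,::-1])
E
```

```text
[ 502.00334938 -192.66958191  367.50247908] [-0.61563767 -0.29216066 -0.5428845 ] [-0.05793549  0.00812148 -0.01569677]
```

View pics/c7.png

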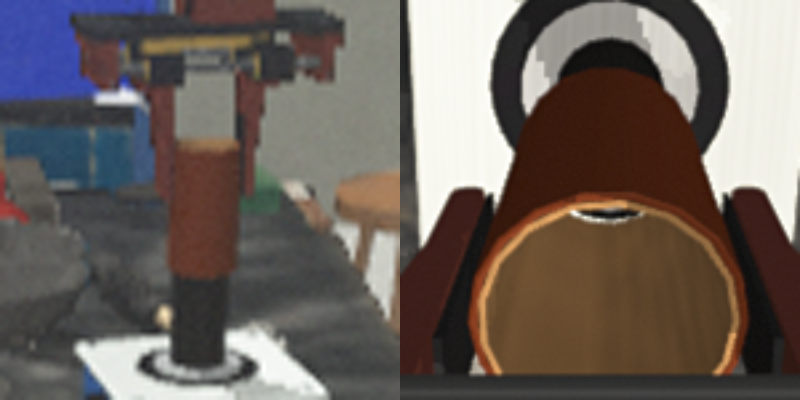

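Side crop: the sleeve's lower end is over the drum tip (sleeve centre about column 203, drum about 200), and there is no contact force. I'll nudge 1 mm in x and continue down gently.

Request:
{"fn": "step_arm", "kwargs": {
  "targets": [
    [[0.02,0,0,0,0,0,0],[0,0,-0.06,0,0,0,0],[0,0,-0.06,0,0,0,0],[0,0,-0.06,0,0,0,0],[0,0,0,0,0,0,0]]
  ]
}}

```text
t: 19.5
ee_pos: [503.0, -192.6, 358.3]
orientation: [1.942, 2.469, -0.001]
ft_force: [-0.4, 1.0, -0.7]
width: 49.9
grasp_force: 30.0
```

Request:
{"fn": "step_arm", "kwargs": {
  "targets": [
    [[0,0,-0.06,0,0,0,0],[0,0,-0.06,0,0,0,0],[0,0,-0.06,0,0,0,0],[0,0,-0.06,0,0,0,0],[0,0,0,0,0,0,0]]
  ]
}}

```text
t: 20.12
ee_pos: [503.0, -192.6, 346.4]
orientation: [1.942, 2.469, -0.001]
ft_force: [0.6, 0.6, -0.2]
width: 49.9
grasp_force: 30.0
```

```bash
python3 -c "
from h import *
o=readout.get_obs();print(o['ee_pos'],o['ft_force'],o['moment'])"
```

```text
[ 502.99518712 -192.64399321  346.36683543] [ 0.57501074  0.5868065  -0.17781415] [-0.01947208  0.04323041 -0.05419192]
```

Request:
{"fn": "step_arm", "kwargs": {
  "targets": [
    [[0,0,-0.1,0,0,0,0],[0,0,-0.1,0,0,0,0],[0,0,-0.1,0,0,0,0],[0,0,-0.1,0,0,0,0],[0,0,0,0,0,0,0]]
  ]
}}

```text
t: 20.75
ee_pos: [502.9, -192.6, 326.1]
orientation: [1.942, 2.469, -0.001]
ft_force: [-0.8, -0.2, -1.5]
width: 49.4
grasp_force: 30.0
```

Request:
{"fn": "step_arm", "kwargs": {
  "targets": [
    [[0,0,-0.1,0,0,0,0],[0,0,-0.1,0,0,0,0],[0,0,-0.1,0,0,0,0],[0,0,-0.1,0,0,0,0],[0,0,0,0,0,0,0]]
  ]
}}

```text
t: 21.38
ee_pos: [502.9, -192.6, 306.2]
orientation: [1.942, 2.469, -0.001]
ft_force: [-0.5, -0.9, -1.1]
width: 50.0
grasp_force: 30.0
```

Request:
{"fn": "step_arm", "kwargs": {
  "targets": [
    [[0,0,-0.04,0,0,0,0],[0,0,-0.02,0,0,0,0],[0,0,-0.02,0,0,0,0],[0,0,0,0,0,0,0],[0,0,0,0,0,0,0]]
  ]
}}

```text
t: 22.0
ee_pos: [503.1, -192.7, 302.7]
orientation: [1.941, 2.468, -0.0]
ft_force: [0.4, 0.3, -0.3]
width: 50.1
grasp_force: 30.0
```

Request:
{"fn": "step_arm", "kwargs": {
  "targets": [
    [[0,0,-0.03,0,0,0,0],[0,0,-0.02,0,0,0,0],[0,0,-0.02,0,0,0,0],[0,0,-0.02,0,0,0,0],[0,0,0,0,0,0,0]]
  ]
}}

```text
t: 22.62
ee_pos: [503.1, -192.7, 298.1]
orientation: [1.942, 2.469, -0.0]
ft_force: [-0.1, -0.4, -0.6]
width: 49.8
grasp_force: 30.0
```

Request:
{"fn": "step_arm", "kwargs": {
  "targets": [
    [[0,0,-0.01,0,0,0,0],[0,0,-0.01,0,0,0,0],[0,0,-0.01,0,0,0,0],[0,0,0,0,0,0,0],[0,0,0,0,0,0,0]]
  ]
}}

```text
t: 23.25
ee_pos: [503.1, -192.7, 297.2]
orientation: [1.941, 2.468, -0.0]
ft_force: [-1.9, 1.0, 6.1]
width: 49.9
grasp_force: 30.0
```

Seated: 6 N contact at z 297.2, as predicted. Releasing and withdrawing upward.

Request:
{"fn": "step_arm", "kwargs": {
  "targets": [
    [[0,0,0,0,0,0,0.7],[0,0,0,0,0,0,1],[0,0,0,0,0,0,1],[0,0,0,0,0,0,1],[0,0,0,0,0,0,1]]
  ]
}}

```text
t: 23.88
ee_pos: [503.1, -192.7, 296.6]
orientation: [1.942, 2.468, -0.0]
ft_force: [-0.7, 0.1, 0.6]
width: 87.9
grasp_force: 0.0
```

Request:
{"fn": "step_arm", "kwargs": {
  "targets": [
    [[0,0,0.1,0,0,0,1],[0,0,0.4,0,0,0,1],[0,0,0.6,0,0,0,1],[0,0,0.8,0,0,0,1],[0,0,0.8,0,0,0,1]]
  ]
}}

```text
t: 24.5
ee_pos: [502.9, -192.6, 433.2]
orientation: [1.942, 2.468, -0.0]
ft_force: [0.3, -0.2, 0.1]
width: 87.7
grasp_force: 0.0
```

Request:
{"fn": "step_arm", "kwargs": {
  "targets": [
    [[-0.1,0.5,0.2,0,0,0,1],[-0.1,0.5,0,0,0,0,1],[-0.1,0.5,0,0,0,0,1],[0,0,0,0,0,0,1],[0,0,0,0,0,0,1]]
  ]
}}

```text
t: 25.12
ee_pos: [488.3, -118.0, 442.0]
orientation: [1.941, 2.468, -0.0]
ft_force: [-0.1, -0.5, 0.1]
width: 87.9
grasp_force: 0.0
```

```bash
python3 - <<'E'
from h import *
s=snap('side','s8');t=snap('top','t8')
cv2.imwrite('pics/c8.png',np.hstack([cv2.resize(s['pixels'][100:180,231:311],(400,400),interpolation=2),cv2.resize(t['pixels'][140:270,135:265+0],(400,400))])[...,::-1])
print(readout.get_obs()['t'],proj(s,[502.5,-193,152]),proj(s,[502.5,-193,62]))
E
```

```text
25.225 [270.8 132.8] [270.2 156.7]
```

View pics/c8.png

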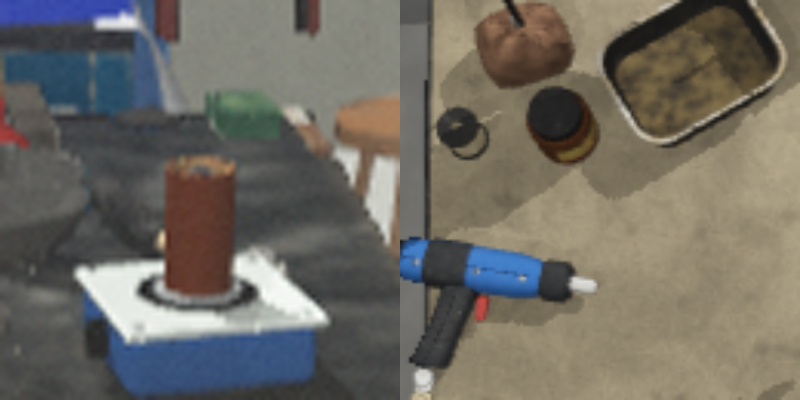

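The sleeve stands on the washer, with its rim at side crop (200,165), level with the bolt. In the top crop, the jar at (562,122) and the spool at (460,130) haven't moved. Handing in.

```bash
python3 -c "
from workcell import ctrl
print(ctrl.close_job())"
```

```text
the job is handed in; nothing more can be done
None
```

The sleeve was stood upright and released, then regripped and held all the way down until it sat on the washer; I let go with the jar and spool untouched, and handed the job in at about 25 s.

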